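# Lock the bayonet closure of a mounting press and hold it home

## Robot

A 6-joint arm with a two-finger parallel gripper is mounted at the origin on the work surface. World frame = base frame: x ahead of the robot, y to its left, z up, the work surface at z = 0. Lengths are in mm, angles in rad, forces in N, time in s.
With the tool pointing down it reaches from about 275 to 1000 mm from the base axis. Payload 8.4 kg.
Tool frame: the origin (TCP) lies at the very end of the fingers, on their centre line; the grasp point (between the pads) lies 19 mm behind it; z points along the fingers, y is the direction in which the jaws open and shut (so a half turn about z gives the same grasp; the last joint's range is limited). The gripper opens to 85 mm and grips with 20 to 120 N. Pads are 22 mm wide; open, the fingers measure 114 mm over their backs; the gripper's body (76 mm by 85 mm) begins 54 mm behind the grasp point. The pads swing forward as they close: fully open they stand 13 mm farther back than shut.
Start: joints at [-1.32, 0.353, 1.633, -0, 1.155, -0.002], TCP at [156.321, -605.138, 231.281] pointing down, gripper open.
Joint ranges: [-2.63, 2.63], [-0.92, 2.1], [0.06, 2.66], [-1.3, 4.44], [0, 2.69], [-3.02, 3.02]. Speed limits (rad/s): [2.22, 2.22, 2.79, 3.14, 3.14, 3.14].

## Interface

Orientations are given as [roll, pitch, yaw] about the fixed x, y, z axes, in that order (R = Rz(yaw) Ry(pitch) Rx(roll)).
In Python, from rig import r, vision gives the robot as it stands.
- The arm moves only by the tool move_arm, never from a script. Its argument "series" is text: rows parted by semicolons, each of 7 numbers parted by spaces: the closure, from -1 (fully open) to 1 (shut), then the shift along the tool's x, y, z in units of 40 mm (1.0 is 40 mm), then the turn, a rotation vector about the tool's x, y, z in degrees. In form: grip tx ty tz ax ay az; .... A call has 1 to 20 rows; each row shifts and turns the pose as measured when the row begins, along the tool's axes as they then stand; what a row does not reach is not made up. A row lasts 1/8 s, in which the tool goes at most 62.5 mm and 10.7 degrees, less where a joint would pass 70% of its speed; a pose out of reach is approached as far as the arm can. A call is refused whole if a number of a shift passes 1 or a number of a turn 10.7, either way. A call with a gripper value outside its range is refused whole. The fingers move at their own pace and stop on an object; "grip_force" is the grip in N (left out, the last holds). Time passes only in rows, so rows that do not move let the fingers close. It gives the time, the measured TCP pose, the force and the opening at its end, in the units of the state.
- r.sense(): the state, without advancing time (a new reading comes with each control period).
- vision.grab_frame(name): name is "scene" or "top" or "wrist"; returns the picture (400x640x3 uint8, red, green, blue); there is no depth.
- vision.camera_params(name): a dict with "fx", "fy", "cx", "cy" (pixels), "position" and "rotation" of the camera in the world. Camera axes: x right, y up, looking along -z (the intrinsics and any distortion apply to the point x, -y, -z); pixel columns grow to the right and rows downward; lengths in mm; the calibration is good to about 2 mm. A picture is of the moment at which its call begins: read the wrist's pose just before it. camera_params takes no time and is no camera call; for the wrist camera it gives the pose at the moment of the call.
- r.sign_off(): hands the job in, once; it reports no verdict.
The state is a dict: "clock": time; "qpos": joint angles; "qvel": joint speeds; "joint_efforts": joint torques, N m; "eef_pos": TCP position; "tcp_rot": TCP orientation; "contact_force": force on the tool from outside, world axes, zero at the start; "wrist_torque": the same for the moment, N m; "opening": opening from 0.0 (shut) to 1.0 (fully open).
Only numpy, scipy, OpenCV 4.12 (cv2) and the standard library are available. Lean on these libraries where they do the work, as an engineer would, in place of code of your own. Each camera call takes 0.05 s, during which the arm holds its last target. There are 200 camera calls.

## Task

Take the smaller of the two bayonet closures by its wing handle, lower it into the mounting press with its two lugs through the slots of the collar, push it fully down against the sprung ram and, pushing, turn it a quarter turn clockwise (seen from above) up to its stop. Finish while holding it there, as you would while the press builds up pressure: keep your grip, keep it pushed fully down and turned to the stop, and do not let go. Leave the larger closure and the other things on the bench where they are.

Things in the scene. Friction and masses are not known exactly. Their poses are not given: they have to be found in the camera images.
- closure: smaller closure, loose, about 0.5 kg, upright on the bench: steel plug 62 mm across, 30 mm high, with two lugs at its foot reaching to 84 mm overall (each 22 mm wide, 10 mm thick, level with the plug's underside) and a black wing handle on top. Origin: centre of the underside; z up the plug's axis; x along the handle and along the line of the lugs. The same after a half turn about z.
- wing (a point): on the smaller closure's axis, 57 mm above its underside: middle of the wing handle, a straight black plastic bar 76 mm long (closure's x), 18 mm wide (its y, the way to grip it), from 44 to 70 mm above the underside, on a web 50 mm long, 16 mm wide from 30 to 44 mm. Axes as the closure.
- big_closure: larger closure, for another mould; does not fit, leave alone. Loose, about 0.8 kg, same make: plug 82 mm across, 30 mm high, lugs reaching to 108 mm overall, wing handle 100 mm long, 18 mm wide, up to 70 mm high. Origin and axes as for the smaller one.
- press: mounting press, fixed: cream housing from -200 to +131 mm in its x, 240 mm wide, 130 mm high, with a sloping keypad panel at its -x end and a round steel collar on its deck. Origin: on the bench under the collar's axis; z up, x away from the panel.
- collar (a point): centre of the collar's top face, 175 mm above the bench; axes as the press. Collar 114 mm across; throat 68 mm across, with two slots on its +x and -x sides, 29 mm wide, reaching 45 mm from the axis. The closure goes in with its handle along the press's x. Between the slots are two claws, 10 mm thick; lugs turn under them clockwise to a fixed stop at about 85 degrees; the other way is blocked
- rim (a point): on the collar's axis, 27 mm below its top face: the mould rim, the firm bottom on which the closure's underside rests when fully down (lugs then 7 mm clear below the claws). Let go after the turn, the spring lifts the closure 7 mm, up to the claws. Turned home, the handle lies across the press, along its y to about 5 degrees.
- ram (a joint): how far the sprung ram is pressed down, m: a 31 mm aluminium disc in the collar's middle, its face 15 mm below the collar's top when up. 0 = up, 0.012 = closure fully down on the rim, 0.005 = closure let go under the claws. It pushes up with 9 N at 0, rising evenly to 15 N at 0.012.
- test_block: bystander: a round steel hardness test block, 64 mm across, 15 mm high; origin under its centre
- mount_a: bystander: a mounted specimen, black, 30 mm across, 20 mm high; origin under its centre
- mount_b: bystander: another mounted specimen, the same as mount_a
- jar: bystander: a closed jar, 60 mm across, 70 mm high; origin under its centre
- pen_cup: bystander: a red cup with two pens, 72 mm across, 140 mm high with the pens; origin under its centre
- brush: bystander: a hand brush lying along its x; origin under its middle
- caliper: bystander: a steel caliper lying flat along its x, 230 mm long, 60 mm wide, 9 mm high; origin under its beam's middle
There are look-alikes about, which are no part of the job. Leave any purple or yellow look-alike of the closure alone.

How it is judged:
By the outcome, as a careful person would: the job done as asked, in the order asked, and still so for the second after the job is handed in, while the arm keeps its last pose, push and grip.
It also fails if it takes over 45 s, if anything falls off the work surface, if the arm or the gripper's body presses on something with over 40 N, if the wrist force passes 120 N, or if a joint passes its speed limit or range.

## Working session

There is one attempt and no reset: what is moved stays moved. The work goes in short steps, Python scripts to look and compute and a tool call to move; the robot and the scene stay as the last step left them, time stands still between calls to the robot, and variables do not carry over. Pictures are saved under pics/ and viewed, about 8 in all and at most 12, crops included, and the job is handed in when it is done.

Besides the shell and the picture viewer there is one more tool, called after "Call:" as a command line: name --argument value ..., lists and objects as JSON in quotes. move_arm: Moves the arm, as the interface text tells. Its arguments: {"type":"object","properties":{"series":{"type":"string"},"grip_force":{"type":"number"}},"required":["series"]}

```bash
ls; mkdir -p pics; python3 - <<'E'
from rig import r, vision
import cv2
for n in ("scene","top"):
    im=vision.grab_frame(n); cv2.imwrite(f"pics/{n}0.png",im[:,:,::-1])
    p=vision.camera_params(n); print(n,p)
print(r.sense())
E
```

```text
pics
scene {'fx': 464.40150112392683, 'fy': 464.40150112392683, 'cx': 317.1257452349566, 'cy': 199.7690199188302, 'position': array([1557.34456165,  538.81952363,  965.63724153]), 'rotation': array([0.92863623, 0.02111334, 2.05115986])}
top {'fx': 487.1577986007715, 'fy': 487.1577986007715, 'cx': 324.1831990510846, 'cy': 199.47370976230323, 'position': array([ 432.61357123,   -3.39580121, 1979.81753304]), 'rotation': array([ 6.96937683e-02, -5.12100920e-04, -1.59716688e+00])}
{'clock': 0.1, 'qpos': array([-1.32039059e+00,  3.53556330e-01,  1.63407416e+00,  4.15406779e-05,
        1.15519805e+00, -2.38786555e-03]), 'qvel': array([-7.59474138e-04, -1.60609985e-03, -1.01069101e-03,  2.90121076e-04,
       -5.77889418e-04,  8.85689429e-05]), 'joint_efforts': array([ 4.03246977e-04, -6.06358194e+01, -3.42818999e+01,  9.60953889e-05,
        3.93227252e-03, -6.80034162e-06]), 'eef_pos': array([ 156.2310233 , -604.71040659,  230.64468198]), 'tcp_rot': array([-3.14035686e+00, -4.09347919e-05,  2.52776778e-01]), 'contact_force': array([-0.22686466,  0.45676619, -0.4471328 ]), 'wrist_torque': array([-0.00133759,  0.01211041,  0.01108919]), 'opening': 1.0044067836790742}
```

View pics/top0.png

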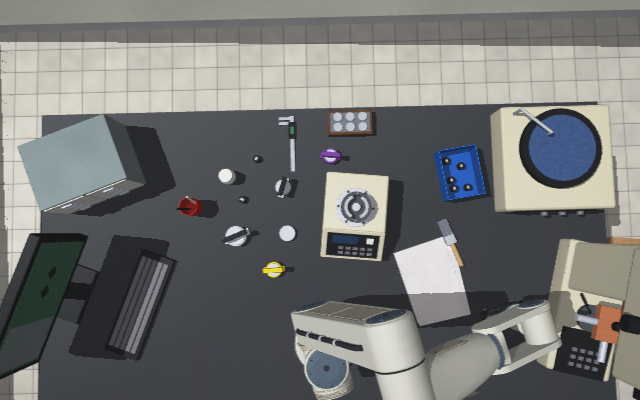

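View pics/scene0.png

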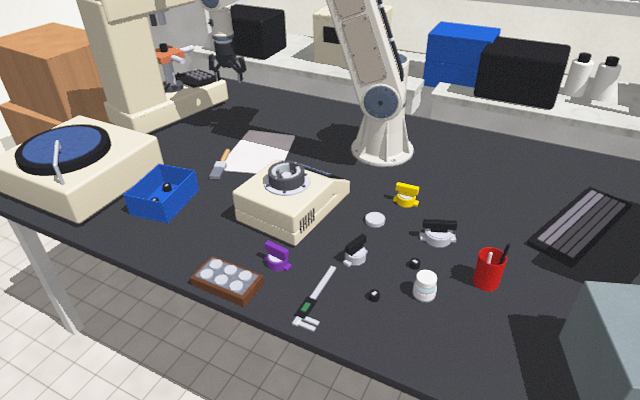

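Top view: steel closures with black wings are at (284,187), the smaller one, and (236,236), the larger. The look-alikes are yellow (274,270) and purple (331,156). The press collar is at (356,207). I choose (284,187) and check it in one close crop, measuring the press and closure at the same time.

```bash
cat > h.py <<'E'
import numpy as np, cv2
from scipy.spatial.transform import Rotation as R
from rig import r, vision
def ray(p,px):
    px=np.atleast_2d(px).astype(float)
    d=np.c_[(px[:,0]-p['cx'])/p['fx'],-(px[:,1]-p['cy'])/p['fy'],-np.ones(len(px))]
    return d@R.from_euler('xyz',p['rotation']).as_matrix().T
def plane(p,px,z):
    d=ray(p,px); o=np.array(p['position']); return o+d*((z-o[2])/d[:,2])[:,None]
def proj(p,X):
    c=(np.atleast_2d(X)-p['position'])@R.from_euler('xyz',p['rotation']).as_matrix()
    return np.c_[p['cx']-p['fx']*c[:,0]/c[:,2], p['cy']+p['fy']*c[:,1]/c[:,2]]
E
python3 - <<'E'
from h import *
p=vision.camera_params("top"); im=cv2.imread("pics/top0.png")
for n,px,z in (("small",(284,187),30),("big",(236,236),30),("collar",(356,207),175),("yellow",(274,270),30),("purple",(331,156),30),("cup",(190,207),100)): print(n,plane(p,px,z)[0].round())
# press deck corners by cream mask
hsv=cv2.cvtColor(im,cv2.COLOR_BGR2HSV); 
m=cv2.inRange(hsv,(15,20,140),(40,120,255)); m[:, :310]=0; m[:,400:]=0; m[:160]=0;m[275:]=0
c=max(cv2.findContours(m,0,2)[0],key=cv2.contourArea); rc=cv2.minAreaRect(c); b=cv2.boxPoints(rc); print(rc,plane(p,b,130).round())
a=cv2.resize(im[140:280,210:310],None,fx=4,fy=4,interpolation=2); d=cv2.resize(im[160:300,310:410],None,fx=4,fy=4,interpolation=2)
cv2.imwrite("pics/crop1.png",np.hstack([a,d]))
E
```

```text
small [623. 152.  30.]
big [432. 348.  30.]
collar [ 527. -125.  175.]
yellow [293. 199.  30.]
purple [744. -40.  30.]
cup [548. 511. 100.]
((354.1970520019531, 215.93821716308594), (62.81442642211914, 85.2864990234375), 4.398705959320068) [[ 348.   15.  130.]
 [ 670.  -18.  130.]
 [ 646. -257.  130.]
 [ 324. -221.  130.]]
```

View pics/crop1.png

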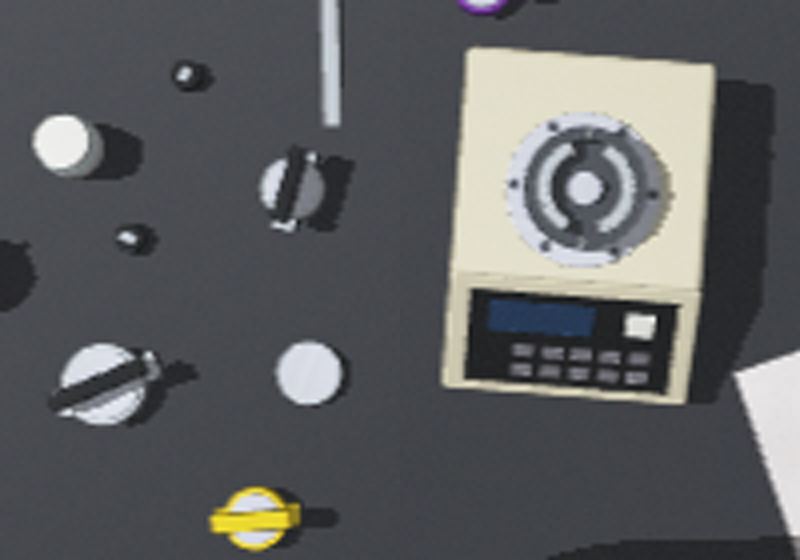

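The crop shows the smaller closure at crop (291,187), with its wing about 12° off image-up. The collar is at crop (587,188), slots up and down in the image, and the keypad end is at -x. The choice holds, so I move over it.

Call:
move_arm --series "-1 0.89 -0.86 -0.6 0 0 0; -1 0.89 -0.86 -0.6 0 0 0; -1 0.89 -0.86 -0.6 0 0 0; -1 0.89 -0.86 0 0 0 0; -1 0.89 -0.86 0 0 0 0; -1 0.89 -0.86 0 0 0 0; -1 0.89 -0.86 0 0 0 0; -1 0.89 -0.86 0 0 0 0; -1 0.89 -0.86 0 0 0 0; -1 0.89 -0.86 0 0 0 0; -1 0.89 -0.86 0 0 0 0; -1 0.89 -0.86 0 0 0 0; -1 0.89 -0.86 0 0 0 0; -1 0.89 -0.86 0 0 0 0; -1 0.89 -0.86 0 0 0 0; -1 0.89 -0.86 0 0 0 0; -1 0.89 -0.86 0 0 0 0; -1 0.89 -0.86 0 0 0 0"

```text
clock: 2.35
eef_pos: [633.1, 177.8, 302.6]
tcp_rot: [-3.138, 0.002, 0.248]
contact_force: [0.9, -0.3, 0.2]
opening: 1.002
```

Call:
move_arm --series "-1 0 0 0 0 0 -10.5; -1 0 0 0 0 0 -10.5; -1 0 0 0 0 0 -10.5; -1 0 0 0 0 0 -10.5; -1 0 0 0 0 0 -10.5; -1 0 0 0 0 0 -10.5; -1 0 0 0 0 0 -10.5; -1 0 0 0 0 0 -10.5; -1 0 0 0 0 0 -10.5; -1 0 0 0 0 0 -10.5; -1 0 0 0 0 0 -10.5; -1 0 0 0 0 0 -10.5; -1 0 0 0 0 0 -10.5; -1 0 0 0 0 0 -10.5"

```text
clock: 4.1
eef_pos: [630.8, 181.3, 293.6]
tcp_rot: [-3.137, -0.016, 2.875]
contact_force: [1.2, 0.1, 0.3]
opening: 0.998
```

```bash
python3 - <<'E'
from h import *
p=vision.camera_params("wrist"); im=vision.grab_frame("wrist"); cv2.imwrite("pics/w1.png",im[:,:,::-1]); np.save("w1.npy",p,allow_pickle=True)
s=r.sense(); print(s['clock'],s['eef_pos'],s['tcp_rot'],s['qpos'],p['position'],proj(p,[[623,152,57]]))
E
```

```text
4.15 [630.71955555 181.25194886 293.54277689] [-3.13680581 -0.01590313  2.88415951] [ 0.27548114  0.36223111  1.48033174  0.00408893  1.31516172 -1.03898594] [553.99296968 203.02886448 438.44937653] [[299.35950672 166.06505698]]
```

View pics/w1.png

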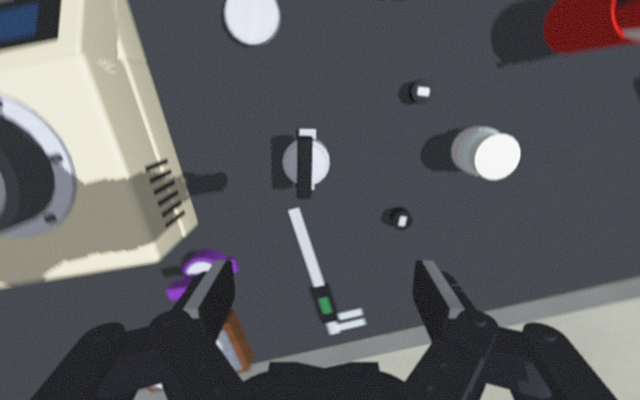

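The wrist view shows the small closure at (305,165), its black bar from (305,137) to (304,198), and the caliper below it. Next I measure the bar.

```bash
python3 - <<'E'
from h import *
p=np.load("w1.npy",allow_pickle=True).item(); im=cv2.imread("pics/w1.png"); g=im.max(2)
print(g[165,270:335]); 
for t in (25,32,38,44):
    m=((g<t)*255).astype(np.uint8); w=np.zeros_like(m); w[125:210,290:335]=m[125:210,290:335]
    cs=cv2.findContours(w,0,2)[0]
    if not cs: continue
    c=max(cs,key=cv2.contourArea)
    rc=cv2.minAreaRect(c); b=cv2.boxPoints(rc); P=plane(p,b,70)
    e=[P[1]-P[0],P[2]-P[1]]; l=max(e,key=np.linalg.norm); print(t,rc,P.mean(0).round(1),[round(np.linalg.norm(x),1) for x in e],np.degrees(np.arctan2(l[1],l[0])))
# plug light blob
E
```

```text
[ 75  71  62  59  47  48  48  55  46  48  51  54  82 111 130 137 136 143
 144 148 148 156 150 145 145 148 128  85  50  39  49  45  46  51  48  49
  49  56  51  45  60 113 197 235 240 238 238 239 239 240 238 239 240 240
 237 229 226 225 215 154  99  82  84  83  86]
32 ((302.0, 138.0), (0.0, 0.0), 0.0) [589.7 166.1  70. ] [np.float64(0.0), np.float64(0.0)] 0.0
38 ((298.0, 191.5), (1.0, 0.0), -90.0) [650.6 143.1  70. ] [np.float64(0.0), np.float64(1.3)] 163.35397642054375
44 ((300.0, 138.0), (2.0, 4.0), 90.0) [589.1 163.9  70. ] [np.float64(4.6), np.float64(2.3)] 74.79707393913941
```

```bash
python3 - <<'E'
from h import *
p=np.load("w1.npy",allow_pickle=True).item(); im=cv2.imread("pics/w1.png"); g=cv2.GaussianBlur(im,(3,3),0).max(2)
for t in (60,66,72):
    m=((g<t)*255).astype(np.uint8); w=np.zeros_like(m); w[125:212,290:335]=m[125:212,290:335]
    cs=cv2.findContours(w,0,2)[0]
    c=max(cs,key=cv2.contourArea)
    rc=cv2.minAreaRect(c); b=cv2.boxPoints(rc); P=plane(p,b,70)
    e=[P[1]-P[0],P[2]-P[1]]; l=max(e,key=np.linalg.norm); print(t,rc,P.mean(0).round(1),[round(np.linalg.norm(x),1) for x in e],np.degrees(np.arctan2(l[1],l[0])))
s=r.sense(); Rt=R.from_euler('xyz',s['tcp_rot']).as_matrix(); print((Rt.T@(np.array([619,151,110])-s['eef_pos'])/40).round(2))
E
```

```text
60 ((303.0, 166.5), (14.0, 63.0), 0.0) [623.4 157.4  70. ] [np.float64(76.6), np.float64(16.2)] 163.24215114100335
66 ((302.53704833984375, 163.99932861328125), (68.22905731201172, 15.886167526245117), 88.93909454345703) [620.6 157.7  70. ] [np.float64(18.3), np.float64(82.5)] -14.901610524457062
72 ((300.5, 164.0), (21.0, 70.0), 0.0) [620.  155.3  70. ] [np.float64(84.7), np.float64(24.2)] 162.90671725654764
[ 0.02 -0.78  4.59]
```

```bash
cat >> h.py <<'E'
def delta(pos,yaw_deg):
    s=r.sense(); Rt=R.from_euler('xyz',s['tcp_rot']); T=R.from_euler('xyz',[np.pi,0,np.radians(yaw_deg)])
    print('clk',s['clock'],'pos',s['eef_pos'].round(1),'rot',np.degrees(s['tcp_rot']).round(2),'F',s['contact_force'].round(1),'open',round(s['opening'],3))
    print('shift40',(Rt.inv().apply(np.array(pos)-s['eef_pos'])/40).round(3),'turn',np.degrees((Rt.inv()*T).as_rotvec()).round(2))
E
python3 -c "
from h import *
delta([622,156,42],164.2)"
```

```text
clk 4.15 pos [630.7 181.3 293.5] rot [-179.73   -0.91  165.25] F [ 0.1 -1.1 -0.1] open 1.0
shift40 [-0.05  -0.636  6.292] turn [-0.28 -0.91  1.05]
```

Level and centre the tool, then go down to about 100 mm above the bench.

Call:
move_arm --series "-1 0 -0.64 0 -0.3 -0.9 1; -1 0 0 0.9 0 0 0; -1 0 0 0.9 0 0 0; -1 0 0 0.9 0 0 0; -1 0 0 0.9 0 0 0; -1 0 0 0.8 0 0 0; -1 0 0 0 0 0 0"

```text
clock: 5.03
eef_pos: [623.4, 155.6, 111.8]
tcp_rot: [-3.141, -0.001, 2.844]
contact_force: [0.2, -0.5, 0.4]
opening: 0.998
```

```bash
python3 - <<'E'
from h import *
p=vision.camera_params("wrist"); im=vision.grab_frame("wrist")[:,:,::-1].copy(); cv2.imwrite("pics/w2.png",im)
g=cv2.GaussianBlur(im,(3,3),0).max(2); print(proj(p,[[622,156,70]]))
delta([622,156,42],164.2)
E
```

```text
[[322.81811761 225.12434925]]
clk 5.075 pos [624.6 155.9 113.5] rot [1.7993e+02 9.0000e-02 1.6299e+02] F [0.4 0.2 0.4] open 0.999
shift40 [ 0.067 -0.019  1.788] turn [ 0.07  0.09 -1.21]
```

View pics/w2.png

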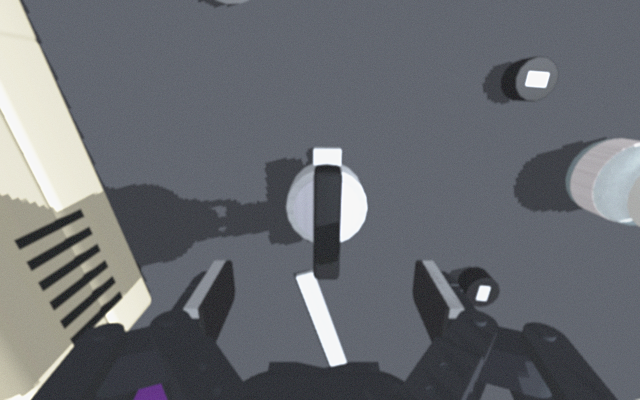

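```bash
python3 - <<'E'
from h import *
p=vision.camera_params("wrist"); im=cv2.imread("pics/w2.png"); g=cv2.GaussianBlur(im,(3,3),0).max(2)
for t in (50,60,70):
    m=((g<t)*255).astype(np.uint8); w=np.zeros_like(m); w[140:300,306:350]=m[140:300,306:350]
    c=max(cv2.findContours(w,0,2)[0],key=cv2.contourArea)
    rc=cv2.minAreaRect(c); b=cv2.boxPoints(rc); P=plane(p,b,70)
    e=[P[1]-P[0],P[2]-P[1]]; l=max(e,key=np.linalg.norm); print(t,rc,P.mean(0).round(1),[round(np.linalg.norm(x),1) for x in e],np.degrees(np.arctan2(l[1],l[0])))
for ro in (170,185,220,250,265,275): 
    x=np.where(g[ro,306:350]<60)[0]+306; print(ro,x.min(),x.max(),plane(p,[(x.min()+x.max())/2,ro],70)[0])
print(g[145:290,327])
E
```

```text
50 ((326.5, 243.5), (39.0, 23.0), 90.0) [637.7 154.5  70. ] [np.float64(14.9), np.float64(28.7)] -16.09506177357139
60 ((326.0, 246.0), (48.0, 24.0), 90.0) [639.5 153.6  70. ] [np.float64(15.5), np.float64(35.5)] -16.095061773571413
70 ((326.5, 221.5), (111.0, 25.0), 90.0) [624.6 158.4  70. ] [np.float64(15.2), np.float64(77.9)] -16.036150324248208
170 316 338 [589.76432145 169.2357707   70.        ]Traceback (most recent call last):
  File "<stdin>", line 9, in <module>
    return umr_minimum(a, axis, None, out, keepdims, initial, where)
ValueError: zero-size array to reduction operation minimum which has no identity
```

Call:
move_arm --series "-1 0 -0.06 0.6 0 0 -0.9; -1 0 0 0.6 0 0 0; -1 0 0 0.5 0 0 0; -1 0 0 0.1 0 0 0; -1 0 0 0 0 0 0"

```text
clock: 5.7
eef_pos: [629.9, 155.1, 47.5]
tcp_rot: [3.135, 0.011, 2.856]
contact_force: [-0.7, -0.5, 0.5]
opening: 0.999
```

```bash
python3 -c "
from h import *
delta([624.6,158.4,41],163.9)"
```

```text
clk 5.7 pos [629.9 155.1  47.5] rot [179.6    0.66 163.65] F [-0.7 -0.5  0.5] open 0.999
shift40 [0.153 0.041 0.16 ] turn [ 0.39  0.66 -0.25]
```

Call:
move_arm --series "-1 0.15 -0.03 0.15 0.4 0.7 0; -1 0 0 0 0 0 0; 1 0 0 0 0 0 0; 1 0 0 0 0 0 0; 1 0 0 0 0 0 0; 1 0 0 0 0 0 0; 1 0 0 0 0 0 0; 1 0 0 0 0 0 0; 1 0 0 0 0 0 0; 1 0 0 0 0 0 0" --grip_force 100

```text
clock: 6.95
eef_pos: [624.9, 156.2, 43.4]
tcp_rot: [3.14, 0.001, 2.856]
contact_force: [-0.1, 0.4, -0.2]
opening: 0.193
```

```bash
python3 -c "
from h import *
delta([624.6,158.4,41],163.9)"
```

```text
clk 6.95 pos [624.9 156.2  43.4] rot [1.7993e+02 7.0000e-02 1.6364e+02] F [-0.1  0.4 -0.2] open 0.193
shift40 [0.024 0.05  0.061] turn [ 0.07  0.07 -0.26]
```

Gripped (opening about 16 mm). Lift, then go to a viewing place beside the collar.

Call:
move_arm --series "1 0 0 -0.3 0 0 0; 1 0 0 -0.8 0 0 0; 1 0 0 -1 0 0 0; 1 0 0 -1 0 0 0; 1 0 0 -1 0 0 0; 1 0 0 -1 0 0 0; 1 0 0 -1 0 0 0; 1 0.2 -0.9 -0.3 0 0 0; 1 0.2 -0.9 0 0 0 0; 1 0.2 -0.9 0 0 0 0; 1 0.2 -0.9 0 0 0 -5; 1 0.1 -0.9 0 0 0 -5.5; 1 0.1 -0.9 0 0 0 0; 1 0.1 -0.9 0 0 0 0; 1 0 0 0 0 0 0; 1 0 0 0 0 0 0"

```text
clock: 8.95
eef_pos: [517.5, -86.0, 312.6]
tcp_rot: [-3.14, -0.005, 3.046]
contact_force: [0.4, 0.5, -3.6]
opening: 0.194
```

```bash
python3 - <<'E'
from h import *
p=vision.camera_params("wrist"); im=vision.grab_frame("wrist")[:,:,::-1].copy(); cv2.imwrite("pics/w3.png",im); np.save("w3.npy",p,allow_pickle=True)
print(proj(p,[[527,-125,175]])); delta([627,-105,290],174.5)
E
```

```text
[[283.33554875 199.53449811]]
clk 9.0 pos [517.5 -85.9 312.6] rot [-179.87   -0.3   174.55] F [-1.1 -0.2 -4.9] open 0.192
shift40 [-2.772 -0.213  0.55 ] turn [-0.13 -0.3   0.05]
```

View pics/w3.png

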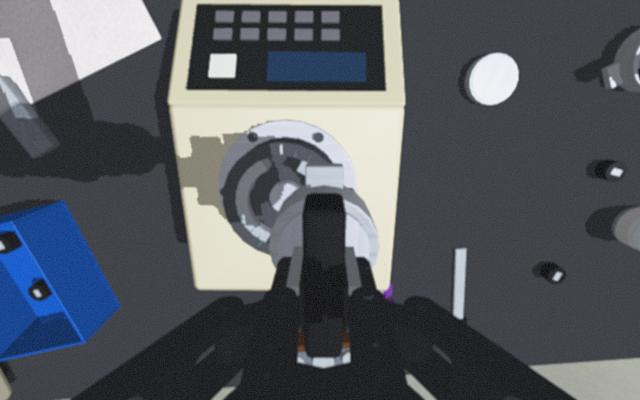

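View: the closure is held upright, bar at (323,265), and the collar at (285,195) is partly hidden. My shift in tool x had the wrong sign, so I back off for a clear view.

Call:
move_arm --series "1 -0.9 -0.3 0 0 0 0; 1 -0.9 -0.3 0 0 0 0; 1 -0.7 -0.2 0 0 0 0; 1 0 0 0 0 0 0; 1 0 0 0 0 0 0"

```text
clock: 9.62
eef_pos: [616.8, -122.6, 311.5]
tcp_rot: [-3.141, -0.007, 3.052]
contact_force: [-0.0, 0.2, -4.3]
opening: 0.189
```

```bash
python3 - <<'E'
from h import *
p=vision.camera_params("wrist"); im=vision.grab_frame("wrist")[:,:,::-1].copy(); cv2.imwrite("pics/w3.png",im); np.save("w3.npy",p,allow_pickle=True)
print(proj(p,[[527,-125,175]])); delta([527,-125,240],174.5)
E
```

```text
[[310.9571022   84.77524304]]
clk 9.675 pos [ 616.7 -122.6  311.5] rot [-179.96   -0.4   174.9 ] F [-0.1 -0.1 -3.6] open 0.19
shift40 [ 2.217 -0.257  1.804] turn [-0.04 -0.4   0.4 ]
```

View pics/w3.png

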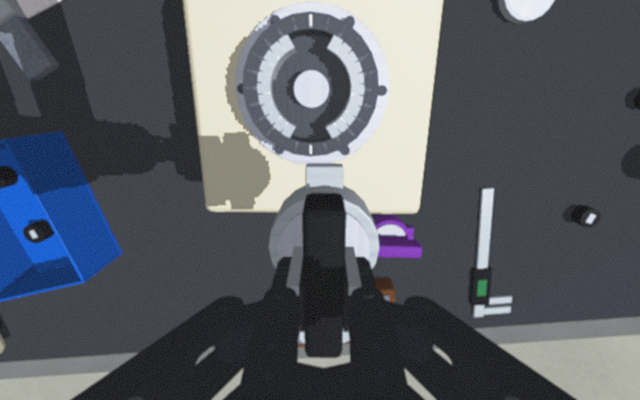

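The collar is clear: ram disc at (311,89), slot ticks at (311,20) and (311,150), lug of the held closure at (324,175). Measuring these next.

```bash
python3 - <<'E'
from h import *
p=np.load("w3.npy",allow_pickle=True).item(); im=cv2.imread("pics/w3.png"); g=im.max(2)
def blob(x0,x1,y0,y1,t):
    m=(g[y0:y1,x0:x1]>t).astype(np.uint8); n,l,s,c=cv2.connectedComponentsWithStats(m); k=1+np.argmax(s[1:,4]); return c[k]+[x0,y0],s[k]
for n,b,z in (("t1",(305,318,12,27,150),175),("t2",(305,318,143,156,150),175),("ram",(290,332,66,112,170),160),("lug",(295,350,150,190,125),10)):
    c,s=blob(*b); print(n,c,s,plane(p,c,z)[0].round(1))
a=plane(p,blob(305,318,12,27,150)[0],175)[0];b=plane(p,blob(305,318,143,156,150)[0],175)[0]
print("mid",(a+b)/2,"yaw",np.degrees(np.arctan2(a[1]-b[1],a[0]-b[0])),"len",np.linalg.norm(a-b))
# collar outer: dark vs deck plate
m=((g<150)&(g>35)).astype(np.uint8)*255; w=np.zeros_like(m); w[0:165,240:385]=m[0:165,240:385]
# predicted held features
s=r.sense(); Rt=R.from_euler('xyz',s['tcp_rot']); u=s['eef_pos']
P=lambda x,y,h: proj(p,u+Rt.apply([x,y,-(h-43)]))[0].round(1)
print("lug top outer",P(42,-11,10),P(42,11,10),"bottom",P(42,-11,0),P(42,11,0),"bar end",P(38,-9,70),P(38,9,70), 'bar end far',P(-38,0,70))
print(g[150:205,324]); print(g[175,300:350])
E
```

```text
t1 [310.46938776  19.87755102] [ 4  2  4 13 49] [ 478.9 -120.5  175. ]
t2 [310.40540541 149.13513514] [ 4  1  4 11 37] [ 580.8 -130.9  175. ]
ram [311.06952381  88.47238095] [   4    4   35   38 1050] [ 529.6 -125.7  160. ]
lug [322.44503452 170.15135422] [   0    0   55   40 1883] [ 639.1 -125.8   10. ]
mid [ 529.85357451 -125.73063976  175.        ] yaw 174.1706885186067 len 102.50462891005469
lug top outer [303.9 166.2] [342.3 166.2] bottom [304.9 162.5] [341.3 162.5] bar end [300.4 209.7] [345.8 209.7] bar end far [323.  359.6]
[102 103 100 114 153 210 236 237 237 237 234 229 223 175 125 118 163 200
 220 221 222 219 221 219 218 218 217 219 218 218 216 219 223 219 206 169
 126 105 106 114 110 113  97  66  38  28  24  24  33  27  17  36  34  32
  27]
[234 233 233 234 223 193 188 213 220 217 216 218 216 217 217 219 216 216
 219 219 220 217 219 218 218 219 217 217 218 216 219 220 218 219 218 218
 221 220 218 220 219 219 213 217 229 234 234 235 231 233]
```

Collar is at (529.8,-125.7) with the tool yaw to match 174.2°. The lug is about 1 mm toward tool +x and 0.4 mm toward +y, so the tool target is (530.8,-126.2). Now go above it.

Call:
move_arm --series "1 0.7 -0.08 0.3 0 -0.4 0.7; 1 0.7 -0.08 0.3 0 0 0; 1 0.7 -0.1 0.6 0 0 0; 1 0 0 0.4 0 0 0; 1 0 0 0 0 0 0"

```text
clock: 10.3
eef_pos: [527.5, -122.1, 247.5]
tcp_rot: [-3.141, 0.002, 3.043]
contact_force: [0.0, 0.5, -4.3]
opening: 0.192
```

```bash
python3 -c "
from h import *
delta([530.8,-126.2,225],174.2)"
```

```text
clk 10.3 pos [ 527.5 -122.1  247.5] rot [-1.7997e+02  1.3000e-01  1.7432e+02] F [ 0.   0.5 -4.3] open 0.192
shift40 [-0.091 -0.094  0.563] turn [-0.03  0.13  0.12]
```

Call:
move_arm --series "1 -0.09 -0.09 0 0 0.1 0.1; 1 0 0 0 0 0 0; 1 0 0 0 0 0 0"

```text
clock: 10.68
eef_pos: [533.4, -126.3, 249.5]
tcp_rot: [-3.141, 0.004, 3.041]
contact_force: [-0.9, -0.4, -3.6]
opening: 0.195
```

```bash
python3 - <<'E'
from h import *
delta([530.8,-126.2,225],174.2)
p=vision.camera_params("wrist"); im=vision.grab_frame("wrist")[:,:,::-1].copy()
cv2.imwrite("pics/w4.png",im)
E
```

```text
clk 10.675 pos [ 533.4 -126.3  249.5] rot [-179.95    0.23  174.25] F [-0.9 -0.4 -3.6] open 0.195
shift40 [ 0.067 -0.003  0.613] turn [-0.05  0.23  0.05]
```

View pics/w4.png

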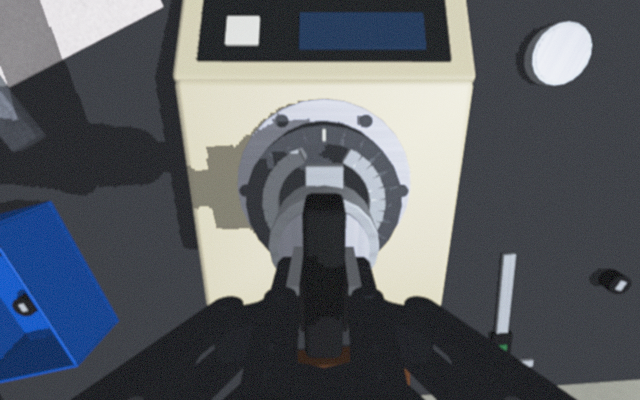

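The near tick (324,134), lug (324,176) and bar line up. Lower to just above the collar.

Call:
move_arm --series "1 0.06 0 0.3 0 0.2 0; 1 0 0 0.3 0 0 0; 1 0 0 0 0 0 0; 1 0 0 0 0 0 0"

```text
clock: 11.22
eef_pos: [530.6, -126.0, 223.2]
tcp_rot: [-3.141, -0.001, 3.041]
contact_force: [-0.2, 0.5, -3.6]
opening: 0.19
```

```bash
python3 -c "
from h import *
delta([530.8,-126.2,206],174.2)"
```

```text
clk 11.225 pos [ 530.6 -126.   223.2] rot [-1.7995e+02 -5.0000e-02  1.7425e+02] F [-0.2  0.5 -3.6] open 0.19
shift40 [-0.006 -0.004  0.43 ] turn [-0.05 -0.05  0.05]
```

On target; lower slowly through the slots, watching the force.

Call:
move_arm --series "1 0 0 0.15 0 0 0; 1 0 0 0.15 0 0 0; 1 0 0 0.1 0 0 0; 1 0 0 0 0 0 0"

```text
clock: 11.72
eef_pos: [530.7, -126.1, 206.3]
tcp_rot: [-3.141, -0.0, 3.041]
contact_force: [-0.6, 0.2, -3.9]
opening: 0.192
```

```bash
python3 -c "
from h import *
delta([530.8,-126.2,191.4],174.2); print(r.sense()['wrist_torque'])"
```

```text
clk 11.725 pos [ 530.7 -126.1  206.3] rot [-1.7995e+02 -2.0000e-02  1.7425e+02] F [-0.6  0.2 -3.9] open 0.192
shift40 [-0.002 -0.003  0.373] turn [-0.05 -0.02  0.05]
[ 0.00017864  0.00178114 -0.01665754]
```

Lugs are about 12 mm inside the slots with no contact. Now push down against the ram.

Call:
move_arm --series "1 0 0 0.15 0 0 0; 1 0 0 0.15 0 0 0; 1 0 0 0.08 0 0 0; 1 0 0 0.05 0 0 0"

```text
clock: 12.22
eef_pos: [531.6, -126.2, 191.6]
tcp_rot: [-3.14, 0.002, 3.041]
contact_force: [-4.9, 0.7, 9.9]
opening: 0.197
```

```bash
python3 -c "
from h import *
delta([530.8,-126.2,191.4],174.2); print(r.sense()['wrist_torque'])"
```

```text
clk 12.225 pos [ 531.6 -126.2  191.6] rot [-1.7993e+02  1.2000e-01  1.7425e+02] F [-4.9  0.7  9.9] open 0.197
shift40 [ 0.019 -0.001  0.006] turn [-0.07  0.12  0.05]
[0.22419836 0.91635399 0.03070736]
```

Call:
move_arm --series "1 0.02 0 0.05 0 0 0; 1 0 0 0.05 0 0 0"

```text
clock: 12.48
eef_pos: [531.5, -126.2, 191.3]
tcp_rot: [-3.14, 0.004, 3.041]
contact_force: [-9.9, 2.6, 23.9]
opening: 0.19
```

```bash
python3 -c "
from h import *
delta([530.8,-126.2,191.4],174.2); print(r.sense()['wrist_torque'])"
```

```text
clk 12.475 pos [ 531.5 -126.2  191.3] rot [-179.93    0.24  174.25] F [-9.9  2.6 23.9] open 0.19
shift40 [ 0.017 -0.001 -0.003] turn [-0.07  0.24  0.05]
[3.95786547e-01 1.88400378e+00 1.12384158e-03]
```

Fully down: the force rises with no further travel at TCP z 191.3, as predicted. Begin turning clockwise (positive about tool z) while pushing.

Call:
move_arm --series "1 0.02 0 0.05 0 -0.2 5; 1 0 0 0.05 0 0 7; 1 0 0 0.05 0 0 7"

```text
clock: 12.85
eef_pos: [532.1, -126.7, 191.3]
tcp_rot: [3.14, 0.013, 2.702]
contact_force: [-8.5, 3.9, 21.7]
opening: 0.194
```

```bash
python3 -c "
from h import *
delta([530.8,-126.2,191.4],174.2-85); print(r.sense()['wrist_torque'])"
```

```text
clk 12.85 pos [ 532.1 -126.7  191.3] rot [179.92   0.72 154.83] F [-8.5  3.9 21.7] open 0.194
shift40 [ 0.035 -0.004 -0.003] turn [ 0.49  0.59 65.63]
[0.65237335 2.05657414 0.49510267]
```

Call:
move_arm --series "1 0.03 0.01 0.05 0 0.8 7; 1 0.02 0.01 0.05 0 0.3 8; 1 0.01 0.01 0.05 0 0.2 8; 1 0.01 0.01 0.05 0 0.2 8"

```text
clock: 13.35
eef_pos: [532.2, -124.9, 191.5]
tcp_rot: [3.141, -0.008, 2.147]
contact_force: [-10.1, 0.2, 21.6]
opening: 0.195
```

```bash
python3 -c "
from h import *
delta([530.8,-126.2,191.4],174.2-85); print(r.sense()['wrist_torque'])"
```

```text
clk 13.35 pos [ 532.2 -124.9  191.5] rot [179.97  -0.49 123.03] F [-10.1   0.2  21.6] open 0.195
shift40 [-0.007 -0.048  0.002] turn [-0.12 -0.48 33.83]
[-0.44083995  1.67370934  0.57602523]
```

Call:
move_arm --series "1 0 -0.03 0.05 0 -0.5 8; 1 0 -0.01 0.05 0 0 8; 1 0 0 0.05 0 0 8"

```text
clock: 13.72
eef_pos: [532.8, -127.1, 191.3]
tcp_rot: [3.136, 0.005, 1.716]
contact_force: [-8.9, -1.7, 19.4]
opening: 0.193
```

```bash
python3 -c "
from h import *
delta([530.8,-126.2,191.4],174.2-85); print(r.sense()['wrist_torque'])"
```

```text
clk 13.725 pos [ 532.8 -127.1  191.3] rot [179.71   0.27  98.32] F [-8.9 -1.7 19.4] open 0.193
shift40 [ 0.029 -0.047 -0.003] turn [0.32 0.24 9.12]
[-0.02650601  1.9974508   0.32595753]
```

Call:
move_arm --series "1 0.02 -0.03 0.05 0.3 0.2 5; 1 0 0 0.05 0 0 5; 1 0 0 0.05 0 0 3"

```text
clock: 14.1
eef_pos: [529.5, -126.3, 191.5]
tcp_rot: [-3.139, 0.003, 1.487]
contact_force: [-6.2, -3.5, 17.8]
opening: 0.189
```

```bash
python3 -c "
from h import *
delta([530.8,-126.2,191.4],174.2-85); print(r.sense()['wrist_torque'])"
```

```text
clk 14.1 pos [ 529.5 -126.3  191.5] rot [-1.7985e+02  1.5000e-01  8.5220e+01] F [-6.2 -3.5 17.8] open 0.189
shift40 [0.005 0.031 0.001] turn [-0.16  0.15 -3.98]
[-0.52830315  1.20219617  1.12015368]
```

Torque about z is rising (1.1 N m) near the stop. Press on a little.

Call:
move_arm --series "1 0 0.02 0.06 0 0.2 3; 1 0 0 0.06 0 0 3"

```text
clock: 14.35
eef_pos: [529.6, -126.3, 191.7]
tcp_rot: [-3.139, 0.002, 1.391]
contact_force: [-8.5, 5.7, 23.5]
opening: 0.192
```

```bash
python3 -c "
from h import *
delta([530.8,-126.2,191.4],174.2-85); print(r.sense()['wrist_torque'])
im=vision.grab_frame('wrist')[:,:,::-1]; cv2.imwrite('pics/w5.png',im)"
```

```text
clk 14.35 pos [ 529.6 -126.3  191.7] rot [-1.7985e+02  1.3000e-01  7.9680e+01] F [-8.5  5.7 23.5] open 0.192
shift40 [0.008 0.028 0.007] turn [-0.16  0.12 -9.52]
[0.72553734 1.64643705 4.26918965]
```

View pics/w5.png

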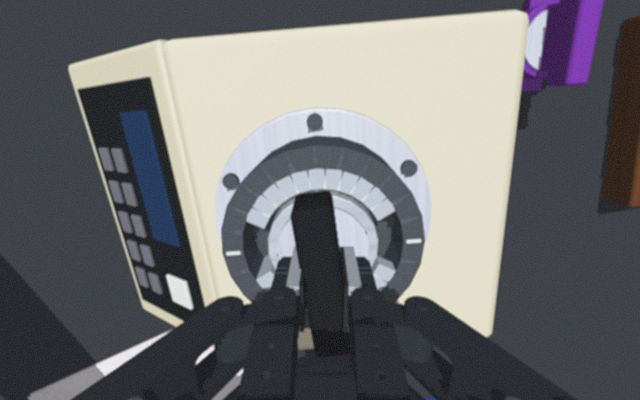

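The handle now lies across the press, and the stop is reached: 4.3 N m, with the bar about 6° askew in the pads because the tool overran. I ease the torque without losing it and push a bit harder, so stop friction can't hold it up.

Call:
move_arm --series "1 0 0 0.07 0 0 1.2; 1 0 0 0.07 0 0 1.2; 1 0 0 0.07 0 0 1.2"

```text
clock: 14.78
eef_pos: [529.6, -126.3, 191.7]
tcp_rot: [-3.141, 0.01, 1.352]
contact_force: [-10.7, 5.1, 27.7]
opening: 0.192
```

```bash
python3 -c "
from h import *
delta([530.8,-126.2,191.4],174.2-85); print(r.sense()['wrist_torque'])"
```

```text
clk 14.775 pos [ 529.6 -126.3  191.7] rot [-179.98    0.56   77.49] F [-10.7   5.1  27.7] open 0.192
shift40 [0.008 0.03  0.007] turn [ -0.07   0.56 -11.71]
[0.80159241 2.09953979 5.34930833]
```

Call:
move_arm --series "1 0 0 0.07 0 0.5 -0.8"

```text
clock: 14.9
eef_pos: [529.7, -126.2, 191.7]
tcp_rot: [3.141, 0.003, 1.376]
contact_force: [-10.3, 4.5, 26.4]
opening: 0.195
```

```bash
python3 -c "
from h import *
delta([530.8,-126.2,191.4],174.2-85); print(r.sense()['wrist_torque'])"
```

```text
clk 14.9 pos [ 529.7 -126.2  191.7] rot [179.97   0.2   78.85] F [-10.3   4.5  26.4] open 0.195
shift40 [0.006 0.028 0.007] turn [ 1.000e-02  2.000e-01 -1.035e+01]
[0.62227718 1.95605357 4.39333865]
```

Elastic response, about 0.7 N m per degree. Ease about 3° more, keeping a positive torque on the stop.

Call:
move_arm --series "1 0 0 0.07 0 0.2 -1.5; 1 0 0 0.07 0 0.1 -1"

```text
clock: 15.15
eef_pos: [529.7, -126.2, 191.6]
tcp_rot: [3.14, 0.002, 1.435]
contact_force: [-11.0, 3.3, 27.5]
opening: 0.192
```

```bash
python3 -c "
from h import *
delta([530.8,-126.2,191.4],174.2-85); print(r.sense()['wrist_torque'])
im=vision.grab_frame('wrist')[:,:,::-1]; cv2.imwrite('pics/w6.png',im)
im=vision.grab_frame('scene')[:,:,::-1]; cv2.imwrite('pics/s6.png',cv2.resize(im[120:280,200:420],None,fx=3,fy=3,interpolation=2))
delta([530.8,-126.2,191.4],174.2-85); print(r.sense()['wrist_torque'])"
```

```text
clk 15.15 pos [ 529.7 -126.2  191.6] rot [1.799e+02 1.100e-01 8.223e+01] F [-11.    3.3  27.5] open 0.192
shift40 [0.005 0.028 0.004] turn [ 0.1   0.12 -6.97]
[0.44462877 2.13798967 2.57890854]
clk 15.25 pos [ 529.6 -126.2  191.5] rot [1.799e+02 1.000e-01 8.219e+01] F [-10.7   3.7  27.3] open 0.193
shift40 [0.005 0.029 0.004] turn [ 0.09  0.11 -7.01]
[0.42672698 2.12458475 2.78802734]
```

View pics/w6.png

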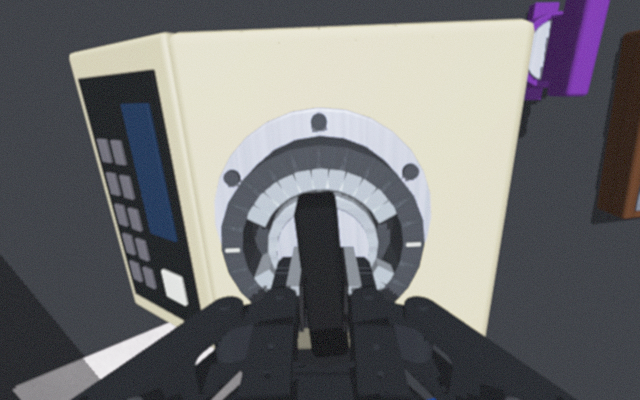

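The bar runs from (315,195) to (328,350), across the press and perpendicular to the ticks at (232,250) and (414,244). Force and torque hold steady, so I hand in.

```bash
python3 -c "
from h import *
r.sign_off(); s=r.sense(); print(s['clock'],s['eef_pos'],s['contact_force'],s['wrist_torque'],s['opening'])"
```

```text
the job is handed in; nothing more can be done
the job is handed in; nothing more can be done
```

I gripped the smaller closure by its wing handle and lowered its lugs through the collar slots. I pushed it down to the rim and turned it clockwise to its stop, then handed in at about 15.3 s while still holding it.

**Last readings before hand-in**
- **Push:** the measured upward force was about 27 N, or about 31 N with the closure's weight, against the 15 N spring. The tool tip was at z 191.5 mm. The rim had shown at 191.3 mm, where force rose with no further travel.
- **Turn:** about 2.8 N m was held against the stop, and the handle lay across the press in the wrist view.
- **Grip:** the opening was steady at 0.19.

**Checks that disagreed or were not made**
- **Overrun:** the tool went past the stop, up to 5.3 N m. I eased it back without letting the torque drop off. It stayed about 7° past the nominal 85° turn, with the bar slightly askew in the pads.
- **Sideways load:** about 11 N sideways and 2 N m of tilting moment remained.
- **Height:** the tip sat 0.2 mm above the first rim reading. I put that down to the bar shifting in the pads and did not check it separately.
- **Ram travel:** I had no direct reading, so "fully down" rests on force and height.
- **Other things on the bench:** I did not check them with a last picture, but no readings suggested contact with them.

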